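# Unscrew the left-hand gas plug

## Task

Unscrew the winged brass plug from the round gas tank and lay it in the shallow wooden tray, setting it down rather than dropping it. As on most gas fittings its thread is left-handed, so it undoes clockwise seen from above; turn it nearly a quarter turn before you lift it out. Leave the box-shaped feed-water tank, which has the same sort of plug, untouched.

Things in the scene. Friction and masses are not known exactly. Their poses are not given: they have to be found in the camera images.
- gas_plug: Loose brass plug to unscrew, about 150 g. Origin on its axis at the flange's underside, z up. Above: flange 44 mm wide, 5 thick, then a flat wing to hold, 40 long (x), 12 thick (y), top at +40 mm. Below: 19 mm stem to -27 mm with a bar of two thread lugs 38 long (x), 8 wide, at -25 to -17 mm. Starts in the gas tank's neck, origin 84 mm above the desk, x within 8 deg of the tank's x. Turns easily.
- gas_tank: Round copper tank, fixed, 100 mm wide, 50 high; brass neck 56 wide, rim at 84 mm. Origin: centre of underside, z up. Left-hand quick thread: plug x along tank x = locked; free to lift with plug x 55 to 95 deg (best 75) clockwise from above (yaw decreasing) of tank x. Stops: 98 deg clockwise, 25 deg anticlockwise (still locked). Plug play 2 mm sideways, 3 mm up; clear of the rim after a 28 mm rise.
- feed_tank: Bystander, leave untouched: box-shaped copper feed-water tank, fixed, 120 mm along x, 90 along y, 50 high, with the same sort of brass neck and winged plug on top (124 mm high in all). Origin: centre of its underside, z up.
- tray: Shallow open wooden tray, fixed, 150 mm along its x, 130 along its y; walls 22 high and 5 thick, floor 5 thick. Origin: centre of its underside, z up. The plug goes in it, lying or standing.
Not all that is in view belongs to the job. Of the things that look like the tray, the middle-sized one is meant.

How it is judged:
On the way:
1. the plug has been turned at least 45 degrees out of its locked position while still seated in the gas tank's neck (angle between the x axis of gas_plug and the x axis of gas_tank, either way round above 0.785 rad and horizontal distance between gas_plug and gas_tank below 0.01 m and z of gas_plug in the frame of gas_tank below 0.096 m), for 0.05 s.
At the end, for the whole second after the job is handed in: The plug rests in the wooden tray, lying or standing: its origin within the tray's outline (72 mm along and 62 mm across from the centre) and under 45 mm above the tray's underside, still and released (x of gas_plug in the frame of tray between -0.072 and 0.072 m and y of gas_plug in the frame of tray between -0.062 and 0.062 m and z of gas_plug in the frame of tray below 0.045 m and linear speed of gas_plug below 0.03 m/s and angular speed of gas_plug below 0.3 rad/s); the robot touches nothing.
It fails at once if the feed-water tank or its plug is pushed with more than 4 N (contact force between any of the fingers, the arm and feed_tank above 4 N).
It fails at once if the plug is dropped into the tray (a fall of more than about 5 cm) (horizontal distance between gas_plug and tray below 0.1 m and linear speed of gas_plug above 1 m/s and z of gas_plug in the frame of tray below 0.06 m).
It also fails if it takes over 43 s, if anything falls off the work surface, if the arm or the gripper's body presses on something with over 40 N, if the wrist force passes 120 N, or if a joint passes its speed limit or range.

## Robot

A 6-joint arm with a two-finger parallel gripper is mounted at the origin on the work surface. World frame = base frame: x ahead of the robot, y to its left, z up, the work surface at z = 0. Lengths are in m, angles in rad, forces in N, time in s.
With the tool pointing down it reaches from about 0.35 to 0.95 m from the base axis. Payload 17.4 kg.
Tool frame: the origin (TCP) lies at the very end of the fingers, on their centre line; the grasp point (between the pads) lies 19 mm behind it; z points along the fingers, y is the direction in which the jaws open and shut (so a half turn about z gives the same grasp; the last joint's range is limited). The gripper opens to 93 mm and grips with 3 to 60 N. Pads are 15 mm wide; open, the fingers measure 128 mm over their backs; the gripper's body (75 mm by 188 mm) begins 65 mm behind the grasp point.
Start: joints at [-1.155, 0.116, 1.442, -0, 1.584, -0.038], TCP at [0.296, -0.607, 0.196] pointing down, gripper open.
Joint ranges: [-2.83, 2.83], [-0.83, 2.19], [0.07, 2.5], [-1.14, 4.28], [0.01, 3], [-2.97, 2.97]. Speed limits (rad/s): [1.89, 1.89, 2.22, 3.14, 3.14, 3.14].

## Interface

Orientations are given as a unit quaternion [w, x, y, z].
In Python, from cell import ctrl gives the robot as it stands.
- The arm moves only by the shell command python3 -m creep 'ROWS'. ROWS is text: rows parted by semicolons, each of 7 numbers parted by spaces: the closure, from -1 (fully open) to 1 (shut), then the shift along the world's x, y, z in m, then the turn, a rotation vector about the world's x, y, z in rad. A call has 1 to 20 rows; each row is the pose to reach, as a shift and turn from the pose commanded when the call began; what a row does not reach only later rows make up. A row lasts 1/12 s, in which the tool goes at most 41.7 mm and 7.16 degrees, less where a joint would pass 70% of its speed; a pose out of reach is approached as far as the arm can. A call with a gripper value outside its range is refused whole. The fingers move at their own pace and stop on an object; the grip force is fixed at half the most. Time passes only in rows, so rows that repeat a pose let the fingers close. It gives the time, the measured TCP pose, the force and the opening at its end, in the units of the state.
- ctrl.state(): the state, without advancing time (a new reading comes with each control period).
- ctrl.get_image(name): name is "scene" or "side" or "wrist"; returns a dict with "frame" (400x640x3 uint8, blue, green, red), "fovy" (degrees; the focal length in pixels is half the picture's height over the tangent of half this angle, whatever the lens; pixels are square), "cx", "cy" (the principal point, pixels), "xyz" and "attitude" of the camera in the world. Camera axes: x right, y up, looking along -z (the intrinsics and any distortion apply to the point x, -y, -z); pixel columns grow to the right and rows downward; lengths in m; the calibration is good to about 2 mm. A picture is of the moment at which its call begins. There is no depth.
- ctrl.job_done(): hands the job in, once; it reports no verdict.
Trained networks look in a picture, given as the dict that the camera call returned (one of the last four; its "shot" number tells which), for a name from the list of things; names that differ only in an ending like _2 or _b are one class to them, and where a whole thing is asked for, a point or a joint stands for the part that bears it (a point fixed in the world has none). Each returns a list of dicts, best first, with "confidence" (0 to 1); they miss things now and then, are a little off and sometimes report something else, mostly with a low value. They report only what shows in the picture. A call takes as long as a camera call. They do not tell look-alikes from the thing itself.
- ctrl.spot_in(picture, query): "extent" ([left, top, right, bottom] in pixels, round what is visible of it).
- ctrl.regions_of(picture, query): "mask" (400x640 bool, what is visible of it) and "extent" ([left, top, right, bottom] in pixels, round what is visible of it).
The state is a dict: "time_s": time; "qpos": joint angles; "qd": joint speeds; "tau": joint torques, N m; "ee_pos": TCP position; "orientation": TCP orientation; "force": force on the tool from outside, world axes, zero at the start; "ft_torque": the same for the moment, N m; "width": opening from 0.0 (shut) to 1.0 (fully open).
Only numpy, scipy, OpenCV 4.12 (cv2) and the standard library are available. Lean on these libraries where they do the work, as an engineer would, in place of code of your own. Each camera call takes 0.05 s, during which the arm holds its last target. There are 200 camera calls.

## Working session

There is one attempt and no reset: what is moved stays moved. The work goes in short steps, Python scripts to look and compute and a shell command to move; the robot and the scene stay as the last step left them, time stands still between calls to the robot, and variables do not carry over. Pictures are saved under pics/ and viewed, about 8 in all and at most 12, crops included, and the job is handed in when it is done.

```bash
mkdir -p pics; cat > h.py <<'E'
import numpy as np, cv2
from cell import ctrl
from scipy.spatial.transform import Rotation as R
def q2R(q): return R.from_quat([q[1],q[2],q[3],q[0]]).as_matrix()
def cam(p):
    f=200/np.tan(np.radians(p['fovy'])/2); A=np.array(p['attitude'],float)
    M=q2R(A) if A.size==4 else A.reshape(3,3)
    return f,M,np.array(p['xyz'])
def ray(p,u,v):
    f,M,c=cam(p); d=M@np.array([(u-p['cx'])/f,-(v-p['cy'])/f,-1]); return c,d
def at_z(p,u,v,z):
    c,d=ray(p,u,v); return c+d*(z-c[2])/d[2]
def proj(p,X):
    f,M,c=cam(p); x=M.T@(np.array(X)-c); return p['cx']+f*x[0]/-x[2], p['cy']-f*x[1]/-x[2]
E
python3 - <<'E'
from h import *
for n in ("scene","side"):
    p=ctrl.get_image(n); cv2.imwrite(f"pics/{n}1.png",p['frame'])
    print(n,{k:v for k,v in p.items() if k!='frame'})
    for q in ("gas_plug","gas_tank","feed_tank","tray"):
        print(q,[(round(d['confidence'],2),np.round(d['extent'])) for d in ctrl.spot_in(p,q)])
print(ctrl.state())
E
```

```text
scene {'fovy': 47.58474363407645, 'cx': 316.1352691793704, 'cy': 191.28769398758257, 'xyz': array([0.90326038, 0.43469779, 1.17278736]), 'attitude': array([0.32454819, 0.10266234, 0.26924359, 0.90090888]), 'shot': 1}
gas_plug [(0.69, array([374., 327., 393., 345.]))]
gas_tank []
feed_tank [(0.84, array([270., 229., 320., 270.]))]
tray [(0.83, array([289., 101., 363., 162.])), (0.82, array([229.,  98., 261., 125.]))]
side {'fovy': 54.160311351739125, 'cx': 322.12058803452663, 'cy': 198.65948961142473, 'xyz': array([0.29305848, 0.66483471, 0.75463126]), 'attitude': array([-0.0869983 , -0.03774784,  0.42181046,  0.90171078]), 'shot': 2}
gas_plug [(0.96, array([200., 318., 222., 346.]))]
gas_tank [(0.61, array([189., 322., 244., 379.]))]
feed_tank [(0.76, array([238., 199., 296., 260.]))]
tray [(0.96, array([342., 130., 382., 150.])), (0.8, array([363., 161., 418., 211.])), (0.79, array([286., 158., 348., 201.]))]
{'time_s': 0.5, 'qpos': array([-1.15477393e+00,  1.16002117e-01,  1.44165952e+00,  3.06944611e-06,
        1.58400639e+00, -3.78004564e-02]), 'qd': array([-9.53942191e-04, -1.31942760e-04,  4.53215694e-04,  2.96832312e-04,
        2.75179222e-06,  2.17833964e-04]), 'tau': array([-1.51158925e-03, -7.20438981e+01, -6.22342515e+01,  7.78922299e-02,
        1.85923430e-02, -2.07323728e-05]), 'ee_pos': array([ 0.2959075 , -0.60665999,  0.19620773]), 'orientation': array([-3.73018780e-05,  9.74365870e-01,  2.24969219e-01, -5.57706230e-06]), 'force': array([-0.61424763,  0.42157571,  0.7338699 ]), 'ft_torque': array([ 0.00327064, -0.00523506,  0.0187105 ]), 'width': 0.9960697481209808}
```

```bash
ls
```

```text
h.py
pics
```

View pics/scene1.png

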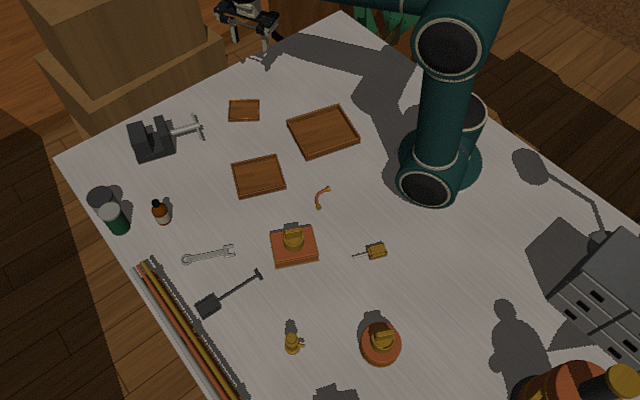

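View pics/side1.png

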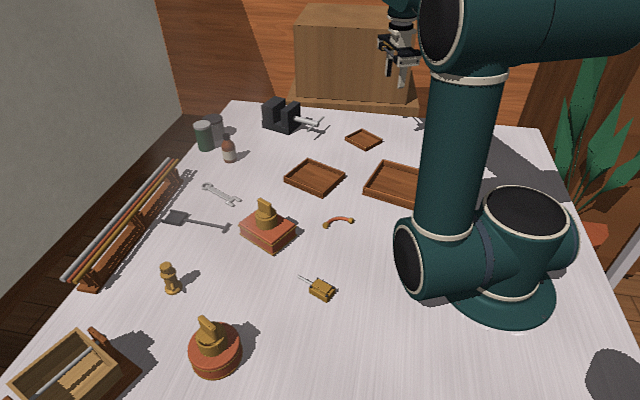

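Three trays: small (244,110), large (323,131), middle (259,176) in the scene view, which is the target. The round tank is at (381,342) scene and (215,350) side; the box tank is at (294,245) scene. Next I'll zoom in on them.

```bash
python3 - <<'E'
from h import *
out=[]
a=cv2.imread('pics/scene1.png'); b=cv2.imread('pics/side1.png')
def crop(im,u,v,w=35): return cv2.resize(im[v-w:v+w,u-w:u+w],(390,390),interpolation=cv2.INTER_CUBIC)
cv2.imwrite('pics/z.png',np.hstack([crop(a,381,342),crop(b,214,348)]))
# triangulation sanity using tray + plug
S=ctrl.get_image("scene");D=ctrl.get_image("side")
print('tray scene',[(round(d['confidence'],2),np.round(d['extent']),np.round(cv2.boxPoints(cv2.minAreaRect(np.argwhere(d['mask'])[:,::-1].astype(np.float32))),1).tolist()) for d in ctrl.regions_of(S,"tray")])
print('tray side',[(round(d['confidence'],2),np.round(d['extent'])) for d in ctrl.regions_of(D,"tray")])
for n,uvs in (('scene tray',[(232,162),(277,154),(286,186),(240,198)]),):
    P=[at_z(S,*q,.022) for q in uvs]; print(np.round(P,3),np.round(np.mean(P,0),3),[np.round(np.linalg.norm(P[i]-P[i-1]),3) for i in range(4)])
P=[at_z(D,*q,.022) for q in [(283,178),(311,158),(346,176),(317,196)]];print(np.round(P,3),np.round(np.mean(P,0),3),[np.round(np.linalg.norm(P[i]-P[i-1]),3) for i in range(4)])
print('feed',at_z(S,293,233,.12),at_z(D,265,204,.12))
print('gas',at_z(S,383,335,.124),at_z(D,208,324,.124))
E
```

```text
tray scene [(0.8, array([232., 154., 287., 198.]), [[229.1999969482422, 164.60000610351562], [276.8999938964844, 151.60000610351562], [287.0, 188.60000610351562], [239.3000030517578, 201.5]]), (0.73, array([290., 103., 361., 164.]), [[285.6000061035156, 119.80000305175781], [347.70001220703125, 99.0999984741211], [362.1000061035156, 142.3000030517578], [300.0, 163.0]]), (0.67, array([229.,  99., 263., 122.]), [[228.0, 98.0], [260.0, 98.0], [260.0, 122.0], [228.0, 122.0]])]
tray side [(0.81, array([364., 158., 419., 210.])), (0.79, array([285., 157., 348., 200.])), (0.63, array([346., 128., 382., 149.]))]
[[ 0.542 -0.398  0.022]
 [ 0.412 -0.333  0.022]
 [ 0.466 -0.216  0.022]
 [ 0.599 -0.27   0.022]] [ 0.505 -0.304  0.022] [np.float64(0.14), np.float64(0.145), np.float64(0.128), np.float64(0.144)]
[[ 0.593 -0.271  0.022]
 [ 0.531 -0.397  0.022]
 [ 0.402 -0.32   0.022]
 [ 0.472 -0.206  0.022]] [ 0.499 -0.299  0.022] [np.float64(0.138), np.float64(0.14), np.float64(0.15), np.float64(0.134)]
feed [ 0.57991372 -0.03138042  0.12      ] [ 0.56844193 -0.03343097  0.12      ]
gas [0.58543103 0.3097392  0.124     ] [0.56831084 0.31179321 0.124     ]
```

View pics/z.png

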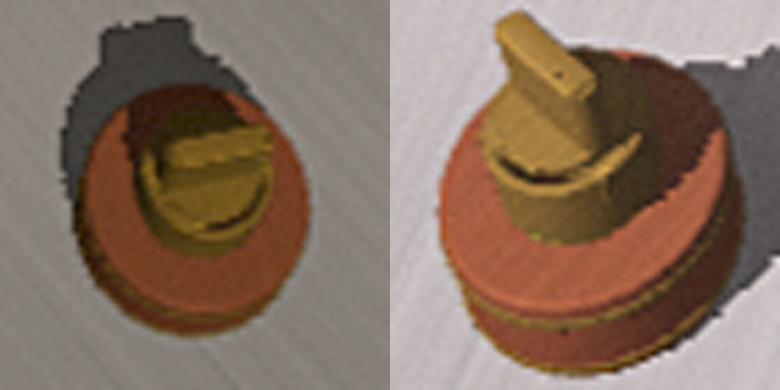

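Wing top in the zooms: scene ends (377,334.5)–(394,332); side ends (199.6,316)–(214.5,328).

```bash
python3 - <<'E'
from h import *
S=ctrl.get_image("scene");D=ctrl.get_image("side")
for p,a,b in ((S,(376.9,334.5),(393.9,332.1)),(D,(199.6,316.05),(214.5,328.1))):
    A,B=at_z(p,*a,.124),at_z(p,*b,.124); print((A+B)/2,np.linalg.norm(A-B),np.degrees(np.arctan2(*(B-A)[1::-1])))
W=ctrl.get_image("wrist"); print({k:v for k,v in W.items() if k!='frame'})
s=ctrl.state(); M=q2R(s['orientation']); print(M.round(3)); print('cam in tool',M.T@(W['xyz']-s['ee_pos']))
E
```

```text
[0.57842032 0.31050652 0.124     ] 0.04002372257248487 148.24524056261504
[0.57186287 0.30829276 0.124     ] 0.04100780539244598 153.76698012066646
{'fovy': 69.91716160339891, 'cx': 323.2299303199604, 'cy': 200.37754021569933, 'xyz': array([ 0.35673197, -0.57827721,  0.38429226]), 'attitude': array([ 0.84164804, -0.10403377,  0.06501726, -0.52590713]), 'shot': 7}
[[ 0.899  0.438  0.   ]
 [ 0.438 -0.899 -0.   ]
 [ 0.     0.    -1.   ]]
cam in tool [ 0.06717865  0.00113432 -0.18802909]
```

Wing centre is about (0.575, 0.310), yaw about 150°. I'll approach with tool yaw 150°, so that turning to 75° keeps joint 6 within its range.

```bash
python3 -m creep '-1 0 0 0.03 0 0 0; -1 0.02 0.03 0.05 0 0 0.1; -1 0.14 0.46 0.05 0 0 1.08; -1 0.14 0.46 0.05 0 0 1.08; -1 0.14 0.46 0.05 0 0 1.08; -1 0.14 0.46 0.05 0 0 1.08; -1 0.14 0.46 0.05 0 0 1.08; -1 0.14 0.46 0.05 0 0 1.08; -1 0.14 0.46 0.05 0 0 1.08; -1 0.14 0.46 0.05 0 0 1.08; -1 0.14 0.46 0.05 0 0 1.08; -1 0.14 0.46 0.05 0 0 1.08; -1 0.14 0.46 0.05 0 0 1.08; -1 0.14 0.46 0.05 0 0 1.08; -1 0.14 0.46 0.05 0 0 1.08; -1 0.14 0.46 0.05 0 0 1.08'
```

```text
time_s: 2.18
ee_pos: [0.4359, -0.147, 0.2463]
orientation: [0.0, 0.72, 0.694, -0.0]
force: [-0.5, -0.7, -0.8]
width: 0.996
```

```bash
python3 -m creep '-1 0.139 0.457 0 0 0 1.084; -1 0.139 0.457 0 0 0 1.084; -1 0.139 0.457 0 0 0 1.084; -1 0.139 0.457 0 0 0 1.084; -1 0.139 0.457 0 0 0 1.084; -1 0.139 0.457 0 0 0 1.084; -1 0.139 0.457 0 0 0 1.084; -1 0.139 0.457 0 0 0 1.084; -1 0.139 0.457 0 0 0 1.084; -1 0.139 0.457 0 0 0 1.084; -1 0.139 0.457 0 0 0 1.084; -1 0.139 0.457 0 0 0 1.084; -1 0.139 0.457 0 0 0 1.084; -1 0.139 0.457 0 0 0 1.084; -1 0.139 0.457 0 0 0 1.084'
python3 - <<'E'
from h import *
s=ctrl.state(); print(s['ee_pos'],s['qpos'])
p=ctrl.get_image("wrist"); cv2.imwrite("pics/w1.png",p['frame']); np.save('w1.npy',{k:v for k,v in p.items() if k!='frame'},allow_pickle=True)
for q in ("gas_plug","gas_tank","feed_tank"): print(q,[(round(d['confidence'],2),np.round(d['extent'])) for d in ctrl.spot_in(p,q)])
print(proj(p,[.575,.3095,.124]))
E
```

```text
time_s: 3.43
ee_pos: [0.5754, 0.3087, 0.246]
orientation: [-0.0, 0.26, 0.966, -0.0]
force: [0.5, 0.0, -0.2]
width: 1.002
[0.57542697 0.3087176  0.2460072 ] [ 4.53513968e-01  6.01023473e-02  1.42131299e+00 -3.08527948e-04
  1.66074966e+00 -5.92031360e-01]
gas_plug [(0.61, array([307., 170., 339., 210.]))]
gas_tank [(0.9, array([289., 142., 359., 216.]))]
feed_tank [(0.53, array([162., 243., 167., 267.]))]
(np.float64(324.2425775472042), np.float64(189.45581068185243))
```

View pics/w1.png

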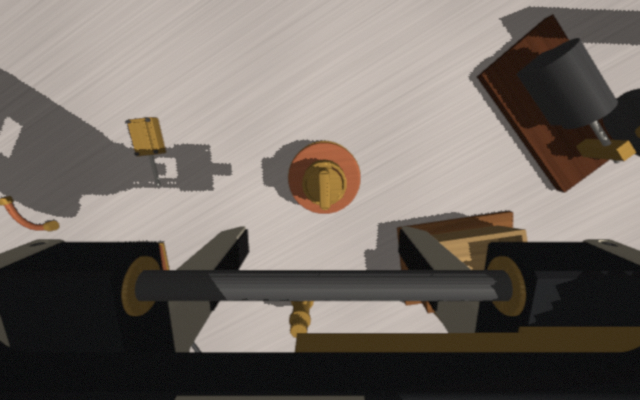

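The wrist view shows the wing upright at (325,189), 1 px from the prediction and aligned with the fingers. Descending.

```bash
python3 -m creep '-1 0 0.001 -0.04 0 0 0; -1 0 0.001 -0.08 0 0 0; -1 0 0.001 -0.11 0 0 0; -1 0 0.001 -0.13 0 0 0; -1 0 0.001 -0.145 0 0 0; -1 0 0.001 -0.152 0 0 0; -1 0 0.001 -0.152 0 0 0; 1 0 0.001 -0.152 0 0 0; 1 0 0.001 -0.152 0 0 0; 1 0 0.001 -0.152 0 0 0; 1 0 0.001 -0.152 0 0 0; 1 0 0.001 -0.152 0 0 0; 1 0 0.001 -0.152 0 0 0; 1 0 0.001 -0.152 0 0 0; 1 0 0.001 -0.152 0 0 0; 1 0 0.001 -0.152 0 0 0; 1 0 0.001 -0.152 0 0 0; 1 0 0.001 -0.152 0 0 0'
```

```text
time_s: 5.13
ee_pos: [0.5749, 0.3113, 0.0942]
orientation: [-0.0, 0.259, 0.966, -0.0]
force: [0.4, -0.3, 0.0]
width: 0.26
```

```bash
python3 -m creep '1 0 0 0 0 0 0; 1 0 0 0 0 0 0; 1 0 0 0 0 0 0; 1 0 0 0 0 0 0; 1 0 0 0 0 0 0; 1 0 0 0 0 0 0'
```

```text
time_s: 5.63
ee_pos: [0.5749, 0.3113, 0.0942]
orientation: [-0.0, 0.259, 0.966, -0.0]
force: [-0.7, 0.3, -1.0]
width: 0.122
```

Gripped: the opening is about the wing's 12 mm. Now turn 75° clockwise.

```bash
python3 -m creep '1 0 0 0 0 0 -0.09; 1 0 0 0 0 0 -0.18; 1 0 0 0 0 0 -0.27; 1 0 0 0 0 0 -0.36; 1 0 0 0 0 0 -0.45; 1 0 0 0 0 0 -0.54; 1 0 0 0 0 0 -0.63; 1 0 0 0 0 0 -0.72; 1 0 0 0 0 0 -0.81; 1 0 0 0 0 0 -0.9; 1 0 0 0 0 0 -0.99; 1 0 0 0 0 0 -1.08; 1 0 0 0 0 0 -1.17; 1 0 0 0 0 0 -1.25; 1 0 0 0 0 0 -1.31; 1 0 0 0 0 0 -1.31; 1 0 0 0 0 0 -1.31; 1 0 0 0 0 0 -1.31'
```

```text
time_s: 7.13
ee_pos: [0.5749, 0.3113, 0.0943]
orientation: [0.0, 0.793, 0.609, 0.0]
force: [0.3, 0.3, -0.1]
width: 0.124
```

```bash
python3 -m creep '1 0 0 0.003 0 0 0; 1 0 0 0.006 0 0 0; 1 0 0 0.009 0 0 0; 1 0 0 0.012 0 0 0; 1 0 0 0.012 0 0 0'
```

```text
time_s: 7.55
ee_pos: [0.5752, 0.3115, 0.1072]
orientation: [0.0, 0.794, 0.608, 0.001]
force: [0.1, -0.5, -1.4]
width: 0.127
```

The force is only about the plug's weight, so it's free. Lifting out.

```bash
python3 -m creep '1 0 0 0.01 0 0 0; 1 0 0 0.025 0 0 0; 1 0 0 0.04 0 0 0; 1 0 0 0.07 0 0 0; 1 0 0 0.1 0 0 0; 1 0 0 0.13 0 0 0; 1 0 0 0.15 0 0 0; 1 0 0 0.15 0 0 0'
python3 - <<'E'
from h import *
p=ctrl.get_image("side"); f=p['frame']; u,v=map(int,proj(p,[.575,.31,.2])); print(u,v)
t=cv2.resize(f[max(v-60,0):v+100,max(u-80,0):u+80],(640,640))[:600]; cv2.imwrite("pics/lift.png",t)
E
```

```text
time_s: 8.22
ee_pos: [0.5758, 0.3118, 0.2636]
orientation: [0.001, 0.794, 0.608, 0.004]
force: [-0.7, 0.2, 0.4]
width: 0.127
196 297
```

View pics/lift.png

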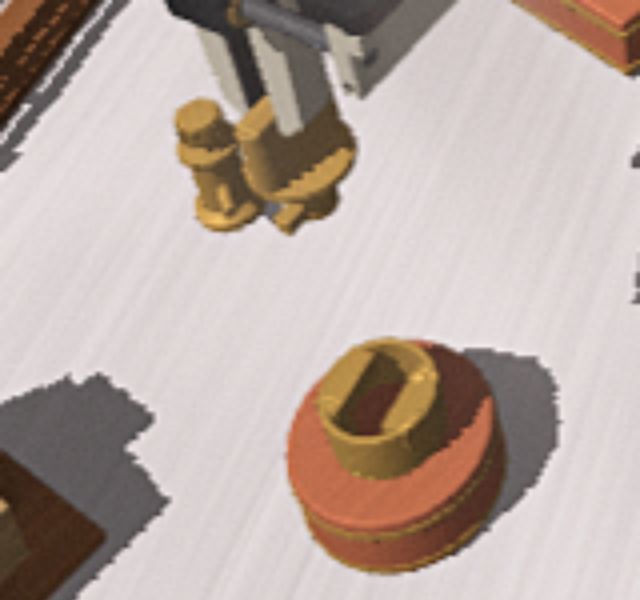

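The plug hangs upright in the jaws and the neck is empty. Carrying it to the middle tray, about (0.502,−0.302).

```bash
python3 -m creep '1 -0.002 -0.015 0 0 0 0; 1 -0.005 -0.04 0 0 0 0; 1 -0.008 -0.07 0 0 0 0; 1 -0.013 -0.11 0 0 0 0; 1 -0.018 -0.15 0 0 0 0; 1 -0.023 -0.19 0 0 0 0; 1 -0.027 -0.23 0 0 0 0; 1 -0.032 -0.27 0 0 0 0; 1 -0.037 -0.31 0 0 0 0; 1 -0.042 -0.35 0 0 0 0; 1 -0.047 -0.39 0 0 0 0; 1 -0.051 -0.43 0 0 0 0; 1 -0.056 -0.47 0 0 0 0; 1 -0.061 -0.51 0 0 0 0; 1 -0.066 -0.55 0 0 0 0; 1 -0.069 -0.58 0 0 0 0; 1 -0.072 -0.6 0 0 0 0; 1 -0.073 -0.614 0 0 0 0; 1 -0.073 -0.614 0 0 0 0; 1 -0.073 -0.614 0 0 0 0'
python3 - <<'E'
from h import *
p=ctrl.get_image("scene"); cv2.imwrite("pics/sc2.png",p['frame'][60:300,130:450].repeat(2,0).repeat(2,1))
print(proj(p,[.502,-.302,.005]))
E
```

```text
time_s: 9.93
ee_pos: [0.5015, -0.3026, 0.2556]
orientation: [-0.001, 0.794, 0.608, -0.0]
force: [0.0, 0.9, -1.2]
width: 0.123
(np.float64(260.426884071568), np.float64(177.6732310380432))
```

View pics/sc2.png

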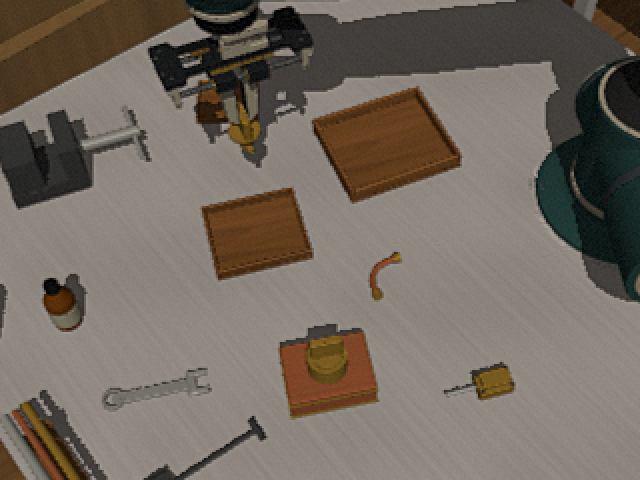

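Plug over the tray with the expected parallax. Lowering to about 4 mm above the floor, then inching.

```bash
python3 -m creep '1 0 0 -0.03 0 0 0; 1 0 0 -0.06 0 0 0; 1 0 0 -0.09 0 0 0; 1 0 0 -0.12 0 0 0; 1 0 0 -0.15 0 0 0; 1 0 0 -0.175 0 0 0; 1 0 0 -0.19 0 0 0; 1 0 0 -0.2 0 0 0; 1 0 0 -0.207 0 0 0; 1 0 0 -0.209 0 0 0; 1 0 0 -0.209 0 0 0; 1 0 0 -0.209 0 0 0'
python3 -m creep '1 0 0 -0.001 0 0 0; 1 0 0 -0.002 0 0 0; 1 0 0 -0.002 0 0 0; 1 0 0 -0.002 0 0 0'
```

```text
time_s: 10.98
ee_pos: [0.5024, -0.3028, 0.0484]
orientation: [0.001, 0.794, 0.608, 0.0]
force: [-0.6, 0.2, -1.0]
width: 0.127
time_s: 11.32
ee_pos: [0.5019, -0.3028, 0.0455]
orientation: [0.0, 0.794, 0.608, 0.0]
force: [-0.4, -0.2, -1.1]
width: 0.126
```

```bash
python3 -m creep '1 0 0 -0.001 0 0 0; 1 0 0 -0.0015 0 0 0; 1 0 0 -0.0015 0 0 0'
```

```text
time_s: 11.57
ee_pos: [0.5018, -0.3027, 0.0436]
orientation: [-0.0, 0.794, 0.608, -0.0]
force: [0.3, 0.1, -1.7]
width: 0.124
```

```bash
python3 -m creep '1 0 0 -0.001 0 0 0; 1 0 0 -0.001 0 0 0; 1 0 0 -0.001 0 0 0'; python3 -m creep '1 0 0 -0.001 0 0 0; 1 0 0 -0.001 0 0 0; 1 0 0 -0.001 0 0 0'
```

```text
time_s: 11.82
ee_pos: [0.5019, -0.3027, 0.0427]
orientation: [-0.0, 0.794, 0.608, -0.0]
force: [0.2, 0.4, -1.2]
width: 0.123
time_s: 12.07
ee_pos: [0.502, -0.3028, 0.042]
orientation: [0.0, 0.794, 0.608, 0.0]
force: [-1.1, 1.0, 2.4]
width: 0.123
```

Contact felt (+2.4 N). Release, wait, rise.

```bash
python3 -m creep '-0.5 0 0 0 0 0 0; -0.5 0 0 0 0 0 0; -0.5 0 0 0 0 0 0; -0.5 0 0 0 0 0 0; -0.5 0 0 0 0 0 0; -0.5 0 0 0 0 0 0; -0.5 0 0 0 0 0 0; -0.5 0 0 0 0 0 0; -0.5 0 0 0 0 0 0; -0.5 0 0 0 0 0 0; -0.5 0 0 0 0 0 0; -0.5 0 0 0 0 0 0; -0.5 0 0 0 0 0 0; -0.5 0 0 0.01 0 0 0; -0.5 0 0 0.025 0 0 0; -0.5 0 0 0.05 0 0 0; -0.5 0 0 0.08 0 0 0; -0.5 0 0 0.11 0 0 0; -0.5 0 0 0.14 0 0 0; -0.5 0 0 0.14 0 0 0'
python3 - <<'E'
from h import *
a=ctrl.get_image("wrist"); b=ctrl.get_image("side")
f=cv2.resize(b['frame'][120:240,240:440],(800,480))
cv2.imwrite("pics/end.png",f)
for p in(a,b): print([(round(d['confidence'],2),np.round(d['extent'])) for d in ctrl.spot_in(p,"gas_plug")])
print(ctrl.state()['force'],ctrl.state()['time_s'])
E
```

```text
time_s: 13.73
ee_pos: [0.5034, -0.3037, 0.1892]
orientation: [0.004, 0.794, 0.608, 0.001]
force: [1.1, -0.2, 1.3]
width: 0.751
[(0.97, array([305., 170., 337., 212.]))]
[(0.78, array([307., 161., 324., 184.]))]
[ 0.11530165  0.75403491 -0.65158236] 13.9333
```

View pics/end.png

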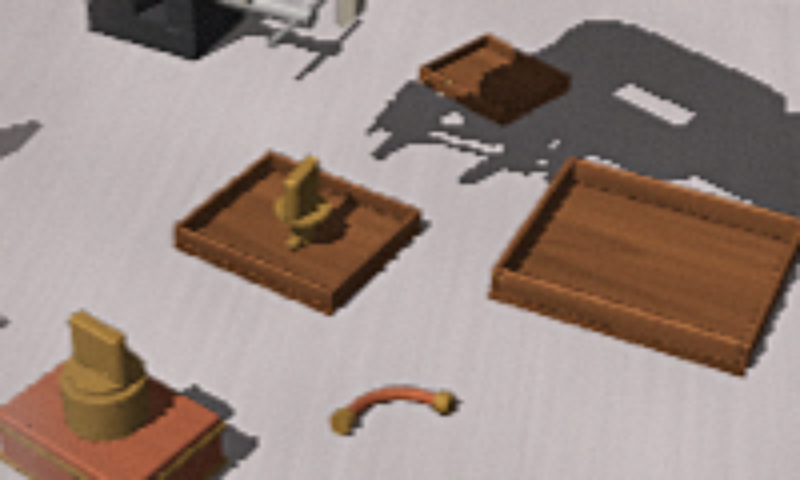

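The plug stands upright at the centre of the middle tray, released, and the arm is clear. A few rows to settle the arm, then hand in.

```bash
python3 -m creep '-0.5 0 0 0 0 0 0; -0.5 0 0 0 0 0 0; -0.5 0 0 0 0 0 0; -0.5 0 0 0 0 0 0'
python3 -c "
from h import *
for i in range(2):
    print([np.round(d['extent']) for d in ctrl.spot_in(ctrl.get_image('side'),'gas_plug')])
print(ctrl.job_done())"
```

```text
time_s: 14.27
ee_pos: [0.5018, -0.3026, 0.1812]
orientation: [-0.0, 0.794, 0.608, -0.0]
force: [0.7, -0.6, -0.6]
width: 0.749
[array([311., 162., 320., 183.])]
[array([306., 162., 324., 186.])]
the job is handed in; nothing more can be done
None
```

I unscrewed the gas plug and set it down in the middle-sized tray, then handed the job in at about 14.5 s of the 43 s allowed. No verdict is reported.

- **Unscrewing:** I gripped the wing (opening about 11.5 mm), turned it 75° clockwise while it was still seated, and lifted it out. The wrist force at lift-off was only about the plug's weight.
- **Setting down:** I lowered the plug until it touched the floor (+2.4 N), opened the fingers and raised the arm about 14 cm.
- **Last checks:** The side picture after release shows the plug standing upright near the tray's centre, with the gripper clear of it. The feed-water tank was never approached, and its plug looked unchanged. The last two detector boxes for the plug differed by a few pixels, which I took as detector noise. I did not measure its speed otherwise.

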